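Empty the gate chute into the wire basket

TASK

Two finished steel blocks wait behind the gate of the parts chute. Slide the empty wire basket along the bench until it stands squarely under the lip of the chute, its end up against the chute's foot plate; then squeeze the gate trigger fully to its fixed grip and hold it until both blocks have slid down and dropped into the basket. Let the trigger go so that the gate shuts, leave the filled basket standing there, and leave the other things on the bench alone.

Things in the scene. Friction and masses are not known exactly. Their poses are not given: they have to be found in the camera images.
- chute: Parts chute, fixed to the bench: aluminium channel 275 mm long, 70 wide (64 inside), walls 38 high, sloping 0.48 rad on a grey frame. Origin: on the bench under the middle of its lower, open end (lip). x: level, up the chute (upstream); z up; y left, looking upstream. The sheet is polished: blocks slide down by themselves when the gate is up.
- chute_lip (a point): Middle of the lip's edge (top of the sheet), 88 mm above the bench, right above the chute's origin. In front of and below it the bench is free as far as the foot plate.
- foot_edge (a point): Middle of the lower front edge of the chute's foot plate, on the bench, 30 mm upstream of the lip; from there the plate runs upstream, 8 mm high and 124 mm wide.
- gate (a joint): Lift gate in one piece with its level cross shaft and trigger. rad: 0 shut (plate across the channel 37 mm up from the lip, 4 mm above the sheet), grows as the trigger is squeezed, 0.34 fully squeezed (plate 42 mm above the sheet). A block passes from about 0.27 on. A spring shuts it when let go: 6 to 9 N at the trigger's upper end.
- gate_shaft (a point): Where the trigger's middle meets the gate shaft, 75 mm left (+y) of the chute's middle, 105 mm along x, 201 mm above the bench. The trigger turns about this point; the shaft lies along the chute's y.
- trigger_tip (a point): Middle of the trigger's upper end: dark steel bar, 8 mm thick along the chute's x, 18 wide, rising 68 mm from the shaft. Shut, it leans 0.36 rad towards the lip, away from the grip; squeezing brings this point 23 mm upstream (+x) till the bar stands upright, 4 mm from the grip.
- grip_top (a point): Middle of the top of the fixed grip, an upright black rubber bar upstream of the trigger, 16 mm thick along the chute's x, 22 wide, 85 tall. Grip and trigger together measure 52 mm along x at the top when shut, 29 squeezed. A bracket lies 95 mm below this point; 28 mm beside the bars towards the channel are free, all is free on the other side.
- block_0: Lower of two equal finished steel blocks, 60 x 56 x 28 mm (60 along the chute, 28 high), 22 mm wide slot along the top, about 0.3 kg, lying in the channel against the gate. Origin: its centre.
- block_1: Upper block, the same, lying in the channel right behind block_0. Origin: its centre.
- basket: Empty open wire basket, 170 (x) by 130 (y) by 65 mm high, about 0.45 kg, loose on the bench. Origin: centre of its underside. Walls (take them as solid) and rim are 8 mm thick; inside 154 x 114 mm, a rubber mat 9.5 mm up. It slides when pushed or when pinched at the rim and led. Home against the foot plate its centre lies 55 mm in front of the lip, x along the chute, either end first.
- tally: Bystander: tally counter, a grey round can, 45 x 52 x 33 mm, left of the chute's lip. Origin: centre of its underside.
- caliper: Bystander: calipers, 72 x 200 x 17 mm, lying nearer the robot, left of the basket. Origin: centre of its underside.
- wash_bottle: Bystander: white wash bottle with a bent spout, 60 x 96 x 173 mm, standing left of and behind the trigger. Origin: centre of its underside.

How it is judged:
By the outcome, as a careful person would: the job done as asked, in the order asked, and still so for the second after the job is handed in, with the robot touching nothing.
It also fails if it takes over 45 s, if anything falls off the work surface, if the arm or the gripper's body presses on something with over 40 N, if the wrist force passes 120 N, or if a joint passes its speed limit or range.

ROBOT

A 6-joint arm with a two-finger parallel gripper is mounted at the origin on a cart in front of the work surface, level with it; the furniture and walls round the work are solid. World frame = base frame: x ahead of the robot, y to its left, z up, the work surface at z = 0. Lengths are in m, angles in rad, forces in N, time in s.
With the tool pointing down it reaches from about 0.35 to 0.725 m from the base axis. Payload 6 kg.
Tool frame: the origin (TCP) lies midway between the tips of the shut fingers; the grasp point (between the pads) lies 19 mm behind it; z points along the fingers, x is the direction in which the jaws open and shut, and the axes are right-handed (so a half turn about z gives the same grasp; the last joint's range is limited). The gripper opens to 85 mm and grips with 20 to 120 N. Pads are 22 mm wide; open, the fingers measure 114 mm over their backs; the gripper's body (76 mm by 85 mm) begins 54 mm behind the grasp point. The pads swing forward as they close: fully open they stand 13 mm farther back than shut.
Start: joints at [1.459, 0.04, 0.085, 0, -1.615, -0.334], TCP at [0.259, 0.541, 0.211] pointing down, gripper open.
Joint ranges: [-2.56, 2.56], [-1.29, 2.01], [-1.08, 1.49], [-3.29, 1.98], [-2.81, -0.18], [-2.99, 2.99]. Speed limits (rad/s): [2.57, 2.57, 3.01, 3.14, 3.14, 3.14].

INTERFACE

Orientations are given as a unit quaternion [w, x, y, z].
In Python, from rig import env gives the robot as it stands. The module is installed in compiled form; this text tells all that it offers.
- The arm moves only by the tool carry_out, never from a script. Its argument "moves" is a list of rows, each an object of numbers: "grip": the opening, from -1 (shut) to 1 (fully open), so that 0 is half open; "tx", "ty", "tz": the shift along the tool's x, y, z in cm; "yaw": the turn about the tool's z in degrees. A call has 1 to 10 rows; each row is the pose to reach, as a shift and turn from the pose commanded when the call began, along the tool's axes at that moment; what a row does not reach only later rows make up. A row lasts 1/10 s, in which the tool goes at most 50 mm and 8.59 degrees, less where a joint would pass 70% of its speed; a pose out of reach is approached as far as the arm can. A call with a gripper value outside its range is refused whole. The fingers move at their own pace and stop on an object; the grip force is fixed at half the most. Time passes only in rows, so rows that repeat a pose let the fingers close. It gives the time, the measured TCP pose, the force and the opening at its end, in the units of the state.
- env.read_state(): the state, without advancing time (a new reading comes with each control period).
- env.read_camera(name): name is "scene" or "side" or "wrist"; returns a dict with "pixels" (384x512x3 uint8, red, green, blue), "fx", "fy", "cx", "cy" (pixels), "k1" (the pictures are not rectified: a ray, as slopes to the right and down, at radius r is drawn at 1 + k1 r^2 times it, then the intrinsics apply), "R" (3x3) and "t" (3): a world point X has camera coordinates R X + t. Camera axes: x right, y down, z forward; pixel columns grow to the right and rows downward; lengths in m; the calibration is good to about 2 mm. A picture is of the moment at which its call begins. There is no depth.
- env.hand_in(): hands the job in, once; it reports no verdict.
The state is a dict: "clock": time; "qpos": joint angles; "joint_velocities": joint speeds; "effort": joint torques, N m; "position": TCP position; "tcp_rot": TCP orientation; "contact_force": force on the tool from outside, world axes, zero at the start; "wrist_torque": the same for the moment, N m; "grip_width": finger opening in m.
Only numpy, scipy, OpenCV 4.12 (cv2) and the standard library are available. Lean on these libraries where they do the work, as an engineer would, in place of code of your own. Each camera call takes 0.05 s, during which the arm holds its last target. There are 200 camera calls.

## Working session

There is one attempt and no reset: what is moved stays moved. The work goes in short steps, Python scripts to look and compute and a tool call to move; the robot and the scene stay as the last step left them, time stands still between calls to the robot, and variables do not carry over. Pictures are saved under pics/ and viewed, about 8 in all and at most 12, crops included, and the job is handed in when it is done.

Besides the shell and the picture viewer there is one more tool, called as a command line: name --argument value ..., lists and objects as JSON in quotes. carry_out: Moves the arm, as the interface text tells. Its arguments: {"type":"object","properties":{"moves":{"type":"array"}},"required":["moves"]}

```bash
mkdir -p pics; cat > h.py <<'E'
import numpy as np, cv2
from rig import env
def K(c): return np.array([[c['fx'],0,c['cx']],[0,c['fy'],c['cy']],[0,0,1.]])
def D(c): return np.array([c['k1'],0,0,0.])
def ray(c,uv):
    p=cv2.undistortPoints(np.array([[uv]],float),K(c),D(c))[0,0]
    R=np.array(c['R']);t=np.array(c['t'])
    return -R.T@t, R.T@np.array([p[0],p[1],1.])
def onz(c,uv,z):
    o,d=ray(c,uv); return o+d*(z-o[2])/d[2]
def two(c1,a,c2,b):
    o1,d1=ray(c1,a);o2,d2=ray(c2,b)
    s=np.linalg.lstsq(np.c_[d1,-d2],o2-o1,rcond=None)[0]
    p,q=o1+s[0]*d1,o2+s[1]*d2
    return (p+q)/2,np.linalg.norm(p-q)
def proj(c,X):
    R=np.array(c['R']);t=np.array(c['t'])
    return cv2.projectPoints(np.array(X,float).reshape(-1,1,3),cv2.Rodrigues(R)[0],t,K(c),D(c))[0][:,0]
def snap(name,tag):
    c=env.read_camera(name); cv2.imwrite(f'pics/{tag}.png',cv2.resize(cv2.cvtColor(c['pixels'],cv2.COLOR_RGB2BGR),(800,600),interpolation=cv2.INTER_CUBIC))
    np.save(f'pics/{tag}.npy',c,allow_pickle=True); return c
def load(tag): return np.load(f'pics/{tag}.npy',allow_pickle=True).item()
E
python3 - <<'E'
from h import *
for n in ['scene','side','wrist']:
    c=snap(n,n+'0'); print(n,ray(c,(256,192)),c['k1'],c['fx'])
s=env.read_state();print(s)
E
```

```text
scene (array([-0.07791597, -0.72180233,  0.76155497]), array([ 0.44176834,  0.77772556, -0.44737309])) -0.09341606996118729 413.32824873633103
side (array([ 0.19390993, -0.66807339,  0.74903876]), array([ 0.2851616 ,  0.8093921 , -0.51341938])) -0.21202540542704096 500.01006202171976
wrist (array([0.3196233 , 0.51321957, 0.37410328]), array([-0.25196994,  0.11113752, -0.96142361])) -0.041757964498454224 332.6005745705658
{'clock': 0.15, 'qpos': array([ 1.45869053e+00,  4.06623270e-02,  8.40337536e-02, -2.89258998e-04,
       -1.61548392e+00, -3.33674048e-01]), 'joint_velocities': array([-0.00053543, -0.00162356,  0.0013297 ,  0.00122754,  0.00019337,
       -0.00134304]), 'effort': array([-2.03361233e-03, -3.68616700e+01,  3.47694540e+01,  6.93648666e+00,
       -4.32819477e-03, -1.04365157e-07]), 'position': array([0.25855375, 0.54112953, 0.2104205 ]), 'tcp_rot': array([-5.23875306e-04, -5.33314908e-01,  8.45916518e-01, -4.23682035e-04]), 'contact_force': array([0.18058685, 0.05951965, 0.29747769]), 'wrist_torque': array([-0.00532258, -0.01318042,  0.02379438]), 'grip_width': 0.08525568862583818}
```

View pics/scene0.png

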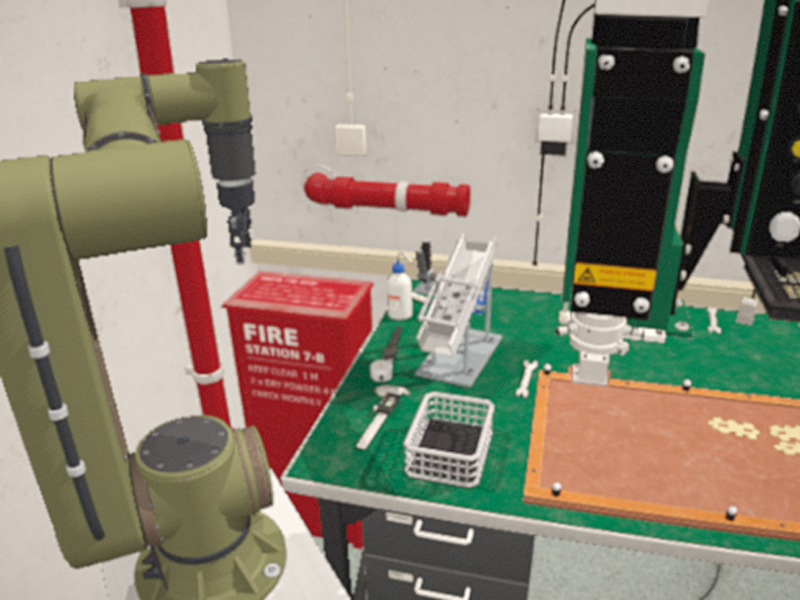

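View pics/side0.png

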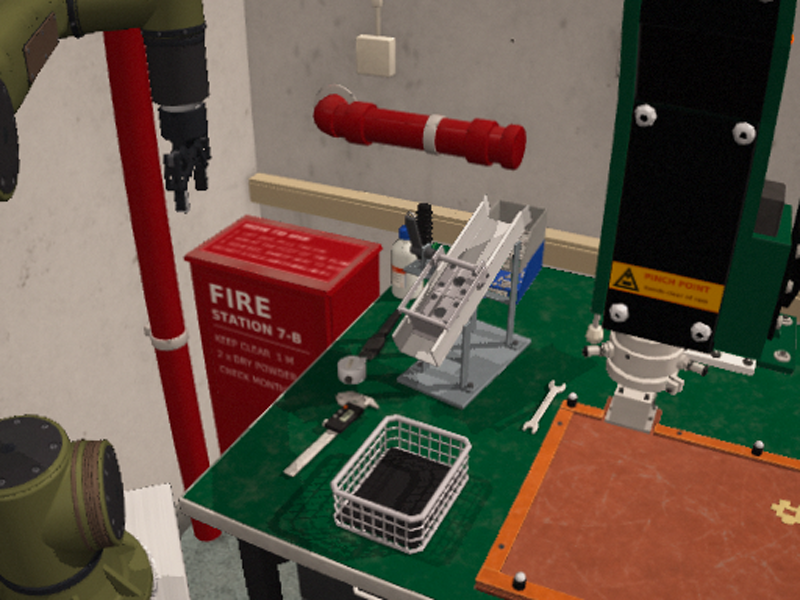

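The side view shows the basket rim at about (335–470, 415–550), the foot plate's near corner at (465,405), the lip at (395–440, 335–362), and the trigger and grip at (410–430, 205–250). I'll make enlarged crops of both views in one picture.

```bash
python3 - <<'E'
from h import *
a=load('scene0')['pixels'][150:315,220:325];b=load('side0')['pixels'][120:360,205:355]
# scene x4 (420x660)->  x3.6 ; side x2.5
a=cv2.resize(a,None,fx=3.6,fy=3.6,interpolation=cv2.INTER_CUBIC);b=cv2.resize(b,None,fx=2.5,fy=2.5,interpolation=cv2.INTER_CUBIC)
o=np.zeros((600,800,3),np.uint8);o[:a.shape[0],:a.shape[1]]=a[:600];o[:b.shape[0],400:400+b.shape[1]]=b
cv2.imwrite('pics/crop1.png',o[:,:,::-1])
E
```

```text
(no output)
```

View pics/crop1.png

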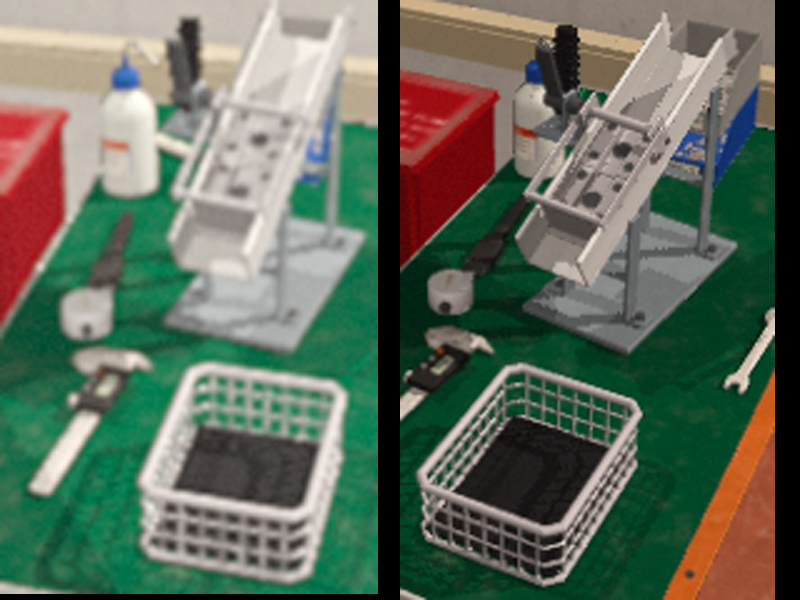

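```bash
python3 - <<'E'
from h import *
np.set_printoptions(precision=4,suppress=True)
sc,si=load('scene0'),load('side0')
S=lambda u,v:(220+(u+.5)/3.6-.5,150+(v+.5)/3.6-.5); T=lambda u,v:(205+(u-399.5)/2.5-.5,120+(v+.5)/2.5-.5)
pts=dict(footL=((166,320),(523,304)),footR=((278,348),(627,348)),footRB=((365,232),(737,240)),
 lipL=((172,262),(524,262)),lipR=((252,279),(583,284)),wallL=((172,234),(517,240)),trig=((180,40),(544,41)),grip=((189,20),(567,27)),gateL=((226,96),(592,97)),gateR=((303,122),(658,128)))
for k,(a,b) in pts.items():
    p,e=two(sc,S(*a),si,T(*b)); print(k,p,round(e,4),'z.004:',onz(si,T(*b),.008),onz(sc,S(*a),.008))
print('basket rim side')
def inter(l1,l2):
    c=[np.cross([*p,1],[*q,1]) for p,q in (l1,l2)];x=np.cross(*c);return x[:2]/x[2]
E=[((420,470),(508,369)),((522,363),(634,401)),((639,412),(567,540)),((424,484),(545,538))]
C=[inter(E[i],E[(i+1)%4]) for i in range(4)]
P=[onz(si,T(*c),.062) for c in C]
for i in range(4): print(C[i],P[i],np.linalg.norm(P[i]-P[(i+1)%4]))
print('c',np.mean(P,0))
# scene
E=[((141,490),(187,372)),((200,364),(335,378)),((346,392),(315,520)),((148,510),(300,528))]
C=[inter(E[i],E[(i+1)%4]) for i in range(4)]
P=[onz(sc,S(*c),.062) for c in C]
for i in range(4): print(C[i],P[i],np.linalg.norm(P[i]-P[(i+1)%4]))
print('c',np.mean(P,0))
E
```

```text
footL [0.5218 0.2754 0.0071] 0.0033 z.004: [0.5218 0.2769 0.008 ] [0.5202 0.2715 0.008 ]
footR [ 0.6099  0.2171 -0.0247] 0.0018 z.004: [0.592  0.1783 0.008 ] [0.5817 0.1793 0.008 ]
footRB [0.7688 0.2946 0.0173] 0.0035 z.004: [0.7771 0.3098 0.008 ] [0.778  0.3044 0.008 ]
lipL [0.5101 0.2422 0.0863] 0.004 z.004: [0.5468 0.3459 0.008 ] [0.5795 0.3577 0.008 ]
lipR [0.5379 0.1609 0.1055] 0.0027 z.004: [0.5906 0.2892 0.008 ] [0.6285 0.2896 0.008 ]
wallL [0.4937 0.2146 0.1324] 0.005 z.004: [0.5533 0.3875 0.008 ] [0.6086 0.4052 0.008 ]
trig [0.5471 0.2912 0.2787] 0.0087 z.004: [0.7549 0.859  0.008 ] [0.8897 0.8435 0.008 ]
grip [0.5872 0.3394 0.2697] 0.0029 z.004: [0.8035 0.8945 0.008 ] [0.9384 0.8986 0.008 ]
gateL [0.5962 0.2929 0.2133] 0.0088 z.004: [0.7543 0.6738 0.008 ] [0.8423 0.6602 0.008 ]
gateR [0.6378 0.2333 0.2023] 0.0113 z.004: [0.8008 0.5685 0.008 ] [0.8784 0.5501 0.008 ]
basket rim side
[515.2293 360.7028] [0.4646 0.1322 0.062 ] 0.12114303252429044
[643.3946 404.1874] [0.5466 0.043  0.062 ] 0.17246054776914424
[563.4847 546.2494] [ 0.4286 -0.0827  0.062 ] 0.1343600752283494
[412.337 478.795] [0.3426 0.0205 0.062 ] 0.165408182669019
c [0.4456 0.0283 0.062 ]
[190.5026 363.0151] [0.4609 0.1346 0.062 ] 0.12969165833583735
[349.038  379.4558] [0.5571 0.0476 0.062 ] 0.18568713163137332
[312.6983 529.5037] [ 0.4252 -0.0832  0.062 ] 0.1277519287991705
[133.8563 508.3251] [0.3301 0.0021 0.062 ] 0.18619997213912864
c [0.4433 0.0253 0.062 ]
```

carry_out --moves '[{"tx": 3.7,"ty": -3.3,"tz": 0,"yaw": 2,"grip": 0.0},{"tx": 7.4,"ty": -6.7,"tz": 0,"yaw": 4,"grip": 0.0},{"tx": 11.2,"ty": -10,"tz": 0,"yaw": 6,"grip": 0.0},{"tx": 14.9,"ty": -13.4,"tz": 0,"yaw": 8,"grip": 0.0},{"tx": 18.6,"ty": -16.7,"tz": 0,"yaw": 10,"grip": 0.0},{"tx": 22.4,"ty": -20.1,"tz": 0,"yaw": 12,"grip": 0.0},{"tx": 26.1,"ty": -23.4,"tz": 0,"yaw": 14,"grip": 0.0},{"tx": 29.8,"ty": -26.8,"tz": 0,"yaw": 16,"grip": 0.0},{"tx": 33.5,"ty": -30.1,"tz": 0,"yaw": 18,"grip": 0.0},{"tx": 37.3,"ty": -33.5,"tz": 0,"yaw": 20,"grip": 0.0}]'

```text
clock: 1.15
position: [0.3995, 0.0602, 0.2114]
tcp_rot: [0.001, -0.378, 0.926, 0.0]
contact_force: [2.1, 1.3, -0.2]
grip_width: 0.0428
```

carry_out --moves '[{"tx": 0,"ty": 0,"tz": 0,"yaw": 0,"grip": 0},{"tx": 0,"ty": 0,"tz": 0,"yaw": 0,"grip": 0},{"tx": 0,"ty": 0,"tz": 0,"yaw": 0,"grip": 0}]'

```text
clock: 1.45
position: [0.3994, 0.0626, 0.211]
tcp_rot: [-0.0, -0.379, 0.926, 0.0]
contact_force: [-0.4, -0.9, 0.3]
grip_width: 0.0426
```

```bash
python3 - <<'E'
from h import *
c=snap('wrist','w1');s=env.read_state();print(s['position'],s['tcp_rot'],s['clock'],s['grip_width'],s['qpos'])
E
```

```text
[0.39939088 0.0630687  0.21101463] [-1.70694958e-04 -3.79231911e-01  9.25301641e-01  4.57345530e-05] 1.5 0.042720231641632515 [ 6.63912339e-01 -5.03413628e-01 -3.69240348e-01 -1.82365711e-04
 -1.70527334e+00  1.13995371e-01]
```

View pics/w1.png

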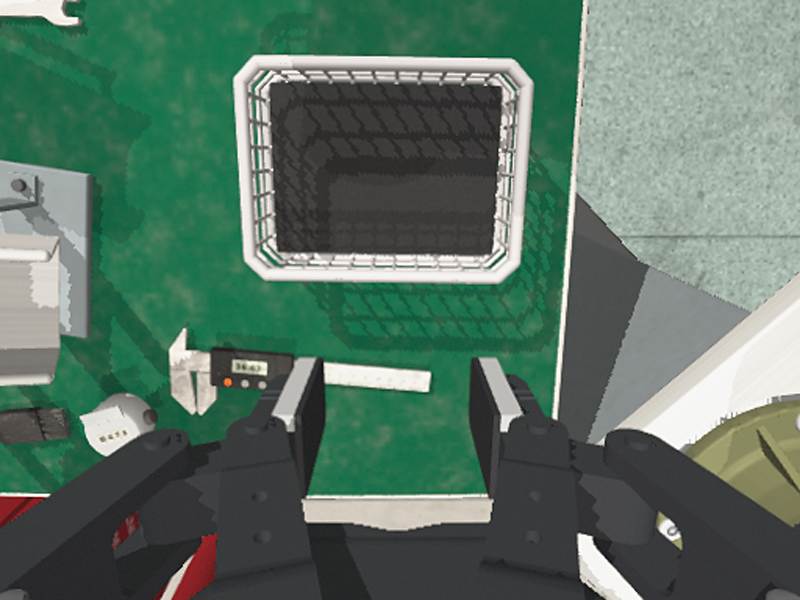

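The wrist view shows the basket rim (outer 234–533 × 56–283), the foot plate front edge at x≈90 (y 174–338), the calipers at (170–430, 330–415) and the tally at (120,420). Next I'll fit the rim rectangle and the foot edge.

```bash
cat > m.py <<'E'
from h import *
np.set_printoptions(precision=4,suppress=True)
def basket(c,box,z=.062):
    p=c['pixels'];h=cv2.cvtColor(p,cv2.COLOR_RGB2HSV)
    m=((h[...,1]<45)&(h[...,2]>125)).astype(np.uint8)
    x0,y0,x1,y1=box;mm=np.zeros_like(m);mm[y0:y1,x0:x1]=m[y0:y1,x0:x1]
    mm=cv2.morphologyEx(mm,cv2.MORPH_CLOSE,np.ones((3,3)))
    k=max(cv2.findContours(mm,cv2.RETR_EXTERNAL,cv2.CHAIN_APPROX_NONE)[0],key=cv2.contourArea)[:,0]
    P=np.array([onz(c,q,z)[:2] for q in k])
    r=cv2.minAreaRect((P*1000).astype(np.float32)); return np.array(r[0])/1000,r[1],r[2],k
def footline(c,rows,x0,x1):
    h=cv2.cvtColor(c['pixels'],cv2.COLOR_RGB2HSV);g=(h[...,1]>110)&(h[...,0]>60)&(h[...,0]<95)
    q=[]
    for v in rows:
        w=np.where(~g[v,x0:x1])[0]
        if len(w): q.append((x0+w.max()+.5,v))
    return np.array(q)
E
python3 - <<'E'
from m import *
c=load('w1'); print('cam',ray(c,(256,192))[0])
r=basket(c,(140,25,350,190));print(r[:3],r[3].min(0),r[3].max(0))
q=footline(c,range(114,212,4),20,75);print(q.T)
P=np.array([onz(c,p,0.) for p in q])[:,:2]
l=cv2.fitLine(P.astype(np.float32),cv2.DIST_HUBER,0,.001,.001).ravel();print('foot line',l,'upstream yaw',np.arctan2(l[1],l[0])-np.pi/2)
V=lambda u,v:(u*.64,v*.64)
for n,p,z in [('cornerR_top',(92,174),.008),('cornerL_top',(87,338),.008),('lipL',(52,384),.088),('lipR wall',(60,237),.125),('calip',(180,330),.01),('cal2',(198,413),.005),('cal end',(430,392),.003),('cal ur',(295,352),.017),('tally',(125,395),.03),('tally2',(150,415),.02),('tally bot',(150,425),.0)]: print(n,onz(c,V(*p),z))
E
```

```text
cam [0.447  0.0156 0.3748]
(array([0.4443, 0.0308]), (170.72756958007812, 130.32080078125), 43.75493621826172) [149  35] [341 181]
[[ 59.5  59.5  59.5  58.5  58.5  58.5  58.5  58.5  58.5  58.5  58.5  58.5
   58.5  58.5  58.5  58.5  58.5  58.5  58.5  58.5  57.5  58.5  58.5  57.5
   57.5]
 [114.  118.  122.  126.  130.  134.  138.  142.  146.  150.  154.  158.
  162.  166.  170.  174.  178.  182.  186.  190.  194.  198.  202.  206.
  210. ]]
foot line [ 0.5802 -0.8145  0.5632  0.2189] upstream yaw -2.5226052
cornerR_top [0.5893 0.1748 0.008 ]
cornerL_top [0.52   0.2774 0.008 ]
lipL [0.5024 0.2609 0.088 ]
lipR wall [0.5376 0.16   0.125 ]
calip [0.4726 0.2204 0.01  ]
cal2 [0.4195 0.2684 0.005 ]
cal end [0.3009 0.1267 0.003 ]
cal ur [0.4005 0.1698 0.017 ]
tally [0.4692 0.2785 0.03  ]
tally2 [0.4459 0.286  0.02  ]
tally bot [0.4404 0.3085 0.    ]
```

```bash
python3 - <<'E'
from m import *
c=load('w1');si=load('side0');sc=load('scene0')
L=np.array([.5316,.2096]);x=np.array([.8145,.5802]);y=np.array([-.5802,.8145])
def G(u,v,z): d=L+u*x+v*y; return [*d,z]
A=c['pixels'][100:290,0:290];B=si['pixels'][225:340,205:335]
imgs=[]
for cam,(y0,y1,x0,x1),f in [(c,(100,290,0,290),2.7),(si,(225,345,205,330),2.7)]:
    I=cv2.resize(np.ascontiguousarray(cam['pixels'][y0:y1,x0:x1]),None,fx=f,fy=f,interpolation=cv2.INTER_CUBIC)
    for poly,col in [([G(.03,.065,0),G(-.14,.065,0),G(-.14,-.065,0),G(.03,-.065,0)],(255,255,0)),([G(.03,.062,.008),G(.03,-.062,.008),G(.23,-.062,.008),G(.23,.062,.008)],(255,0,0)),([G(0,.035,.088),G(0,-.035,.088)],(255,0,255))]:
        q=(proj(cam,poly)-[x0,y0]+.5)*f
        cv2.polylines(I,[q.astype(np.int32)],True,col,1,cv2.LINE_AA)
    imgs.append(I)
o=np.zeros((imgs[0].shape[0]+0,800,3),np.uint8);o=np.zeros((600,800,3),np.uint8)
a,b=imgs; b=cv2.resize(b,None,fx=1,fy=1)
cv2.imwrite('pics/ov_w.png',a[:,:,::-1]);cv2.imwrite('pics/ov_s.png',b[:,:,::-1])
Tm=lambda u,v:(205+(u-399.5)/2.5-.5,120+(v+.5)/2.5-.5)
p,e=two(c,(180*.64-.2,330*.64-.2),si,Tm(493,348));print('jaw tip',p,e,'chute frame',(p[:2]-L)@x,(p[:2]-L)@y)
E
```

```text
jaw tip [0.4732 0.2231 0.0053] 0.00021586774333609305 chute frame -0.0397513089819137 0.0448541151846787
```

View pics/ov_w.png

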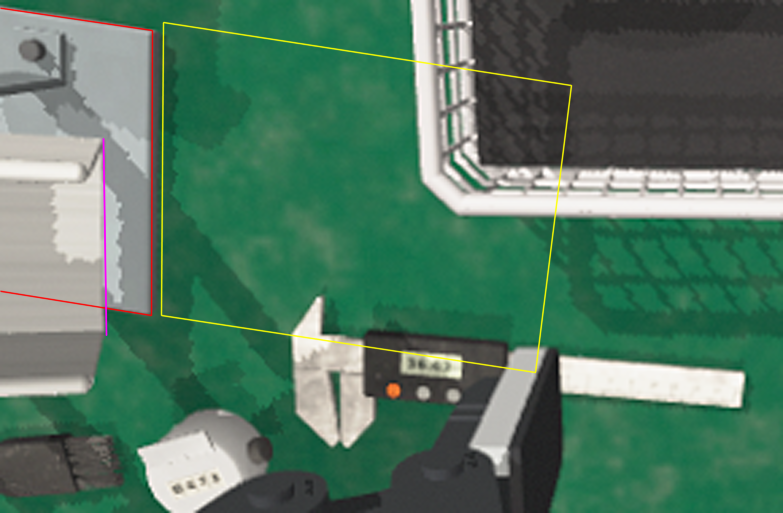

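The wrist overlay shows the home footprint reaching about 20 mm over the caliper's jaw tip (320,297). The jaw tip triangulates to chute x −40 mm, y +45 mm. I'll bring the basket in from the right (−y) side and keep it biased slightly right. First I go over the near end wall and check the wrench and the caliper body edge.

carry_out --moves '[{"tx": 3.6,"ty": -2.7,"tz": 2,"yaw": 0.7,"grip": 0},{"tx": 7.2,"ty": -5.3,"tz": 5,"yaw": 0.7,"grip": 0},{"tx": 7.2,"ty": -5.3,"tz": 9,"yaw": 0.7,"grip": 0},{"tx": 7.2,"ty": -5.3,"tz": 11,"yaw": 0.7,"grip": 0},{"tx": 7.2,"ty": -5.3,"tz": 11,"yaw": 0.7,"grip": 0},{"tx": 7.2,"ty": -5.3,"tz": 11,"yaw": 0.7,"grip": 0}]'

```text
clock: 2.1
position: [0.3857, -0.0253, 0.1022]
tcp_rot: [0.0, -0.374, 0.928, -0.0]
contact_force: [0.4, 0.3, 1.2]
grip_width: 0.0427
```

```bash
python3 - <<'E'
from m import *
w=load('w1');L=np.array([.5316,.2096]);x=np.array([.8145,.5802]);y=np.array([-.5802,.8145])
for n,p,z in [('wrench',(30,10),.005),('wrench2',(29,26/2.7*0+16),0.005),('bodyUL',(365/2.7,100+332/2.7),.015),('bodyUR',(510/2.7,100+343/2.7),.015),('jaw',(320/2.7,100+297/2.7),.005)]:
    q=onz(w,p,z)[:2]-L;print(n,q@x,q@y)
c=snap('wrist','w2');s=env.read_state();print(s['position'],s['tcp_rot'])
p=(.3858,-.0252)
print([proj(c,[*p,z]) for z in (.065,)])
E
```

```text
wrench 0.06144748456576525 -0.16097091814585135
wrench2 0.06244045591774014 -0.155005257372366
bodyUL -0.06755026252773336 0.05170464477993459
bodyUR -0.12995334147266405 0.046685163108081115
jaw -0.04368767420759193 0.04296127328119913
[ 0.3862 -0.0253  0.1029] [ 0.001  -0.3737  0.9275 -0.0004]
[array([[255.0864, 206.1429]])]
```

View pics/w2.png

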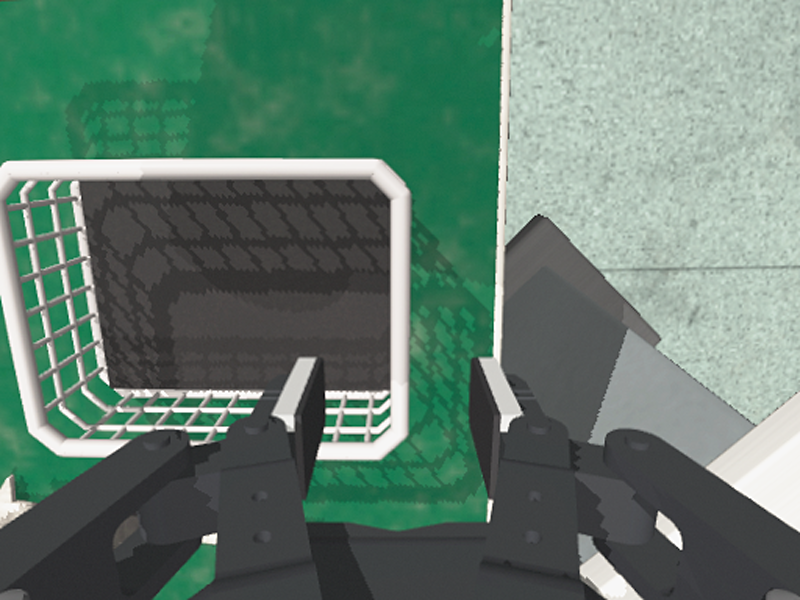

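The wrist view shows the near end rim at x≈398 (y 190–430), centred between the fingers, as predicted. Next: descend and pinch.

carry_out --moves '[{"tz": 2.5,"grip": 0},{"tz": 5,"grip": 0},{"tz": 6.6,"grip": 0},{"tz": 6.6,"grip": 0},{"tz": 6.6,"grip": -1},{"tz": 6.6,"grip": -1},{"tz": 6.6,"grip": -1},{"tz": 6.6,"grip": -1},{"tz": 6.6,"grip": -1},{"tz": 6.6,"grip": -1}]'

```text
schema error: expected keys grip, tx, ty, tz, yaw
```

carry_out --moves '[{"tx": 0,"ty": 0,"yaw": 0,"tz": 2.5,"grip": 0},{"tx": 0,"ty": 0,"yaw": 0,"tz": 5,"grip": 0},{"tx": 0,"ty": 0,"yaw": 0,"tz": 6.6,"grip": 0},{"tx": 0,"ty": 0,"yaw": 0,"tz": 6.6,"grip": 0},{"tx": 0,"ty": 0,"yaw": 0,"tz": 6.6,"grip": -1},{"tx": 0,"ty": 0,"yaw": 0,"tz": 6.6,"grip": -1},{"tx": 0,"ty": 0,"yaw": 0,"tz": 6.6,"grip": -1},{"tx": 0,"ty": 0,"yaw": 0,"tz": 6.6,"grip": -1},{"tx": 0,"ty": 0,"yaw": 0,"tz": 6.6,"grip": -1},{"tx": 0,"ty": 0,"yaw": 0,"tz": 6.6,"grip": -1}]'

```text
clock: 3.15
position: [0.3864, -0.0259, 0.0372]
tcp_rot: [0.001, -0.373, 0.928, -0.0]
contact_force: [-2.3, 1.0, 6.0]
grip_width: 0.006
```

carry_out --moves '[{"tx": -1.2,"ty": 0.4,"tz": 0,"yaw": 1.0,"grip": -1},{"tx": -2.5,"ty": 0.8,"tz": 0,"yaw": 2,"grip": -1},{"tx": -3.8,"ty": 1.2,"tz": 0,"yaw": 3,"grip": -1},{"tx": -5.1,"ty": 1.6,"tz": 0,"yaw": 4,"grip": -1},{"tx": -6.4,"ty": 2,"tz": 0,"yaw": 5,"grip": -1},{"tx": -7.7,"ty": 2.4,"tz": 0,"yaw": 6,"grip": -1},{"tx": -9,"ty": 2.8,"tz": 0,"yaw": 7,"grip": -1},{"tx": -10.3,"ty": 3.2,"tz": 0,"yaw": 8,"grip": -1},{"tx": -11.5,"ty": 3.6,"tz": 0,"yaw": 8.4,"grip": -1},{"tx": -11.5,"ty": 3.6,"tz": 0,"yaw": 8.4,"grip": -1}]'

```text
clock: 4.15
position: [0.4452, 0.0801, 0.0372]
tcp_rot: [0.001, -0.304, 0.953, -0.001]
contact_force: [0.7, 0.2, 4.9]
grip_width: 0.0056
```

```bash
python3 - <<'E'
from m import *
s=env.read_state();print(s['position'],s['tcp_rot'],s['contact_force'],s['wrist_torque'])
c=snap('wrist','w3');snap('side','s3')
L=np.array([.5316,.2096]);x=np.array([.8145,.5802]);y=np.array([-.5802,.8145])
si=load('s3')
C=L-.065*x-.055*y; R=[[*(C+a*x+b*y),.062] for a,b in [(.085,.065),(-.085,.065),(-.085,-.065),(.085,-.065)]]
F=[[*(L+.03*x+b*y),.008] for b in (.062,-.062)]
out=[]
for cam,box,f in [(c,(0,0,300,384),1.55),(si,(195,190,350,384),3.05)]:
    I=cv2.cvtColor(cam['pixels'],cv2.COLOR_RGB2BGR)[box[1]:box[3],box[0]:box[2]];I=cv2.resize(I,None,fx=f,fy=f,interpolation=cv2.INTER_CUBIC)[:595,:400 if cam is si else 465]
    for P,cl in((R,True),(F,False)):
        cv2.polylines(I,[((proj(cam,P)-box[:2]+.5)*f).astype(np.int32)],cl,(0,0,255),1,cv2.LINE_AA)
    out.append(I)
h=max(i.shape[0] for i in out);o=np.hstack([cv2.copyMakeBorder(i,0,h-i.shape[0],0,0,cv2.BORDER_CONSTANT) for i in out])[:600,:865]
o=cv2.resize(o,(800,int(o.shape[0]*800/o.shape[1])));cv2.imwrite('pics/c3.png',o)
E
```

```text
[0.4452 0.0801 0.0372] [ 0.0014 -0.3038  0.9527 -0.0005] [0.6566 0.1978 4.8835] [ 0.02   -0.2494 -0.1805]
```

View pics/c3.png

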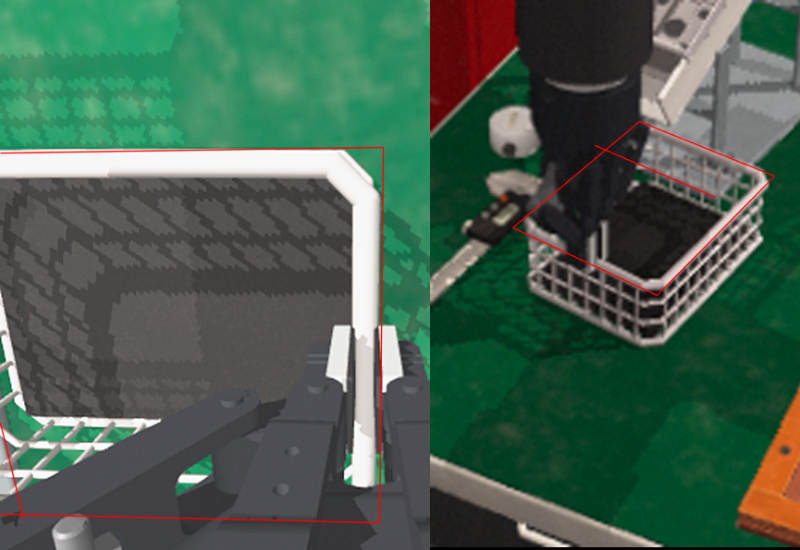

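Both views agree with the predicted footprint: basket aligned with the chute and its end about 10 mm short of the foot plate. Next I slide it left, then close the gap.

carry_out --moves '[{"tx": 0,"ty": 1.2,"tz": 0,"yaw": 0,"grip": -1},{"tx": 0,"ty": 2.4,"tz": 0,"yaw": 0,"grip": -1},{"tx": 0,"ty": 3.4,"tz": 0,"yaw": 0,"grip": -1},{"tx": 0,"ty": 4.0,"tz": 0,"yaw": 0,"grip": -1},{"tx": 0,"ty": 4.4,"tz": 0,"yaw": 0,"grip": -1},{"tx": 0,"ty": 4.4,"tz": 0,"yaw": 0,"grip": -1},{"tx": -0.4,"ty": 4.4,"tz": 0,"yaw": 0,"grip": -1},{"tx": -0.8,"ty": 4.4,"tz": 0,"yaw": 0,"grip": -1},{"tx": -0.8,"ty": 4.4,"tz": 0,"yaw": 0,"grip": -1}]'

```text
clock: 5.15
position: [0.425, 0.1189, 0.0372]
tcp_rot: [-0.0, -0.304, 0.953, -0.001]
contact_force: [-4.8, -5.7, 10.3]
grip_width: 0.0057
```

carry_out --moves '[{"tx": -0.2,"ty": 0,"tz": 0,"yaw": 0,"grip": -1},{"tx": -0.2,"ty": 0,"tz": 0,"yaw": 0,"grip": -1},{"tx": -0.2,"ty": 0,"tz": 0,"yaw": 0,"grip": -1}]'

```text
clock: 5.45
position: [0.4263, 0.1198, 0.0372]
tcp_rot: [-0.0, -0.304, 0.953, -0.001]
contact_force: [-4.9, -4.8, 11.2]
grip_width: 0.0058
```

carry_out --moves '[{"tx": -0.2,"ty": 0,"tz": 0,"yaw": 0,"grip": -1},{"tx": -0.2,"ty": 0,"tz": 0,"yaw": 0,"grip": -1},{"tx": -0.2,"ty": 0,"tz": 0,"yaw": 0,"grip": -1}]'

```text
clock: 5.75
position: [0.4273, 0.1205, 0.0372]
tcp_rot: [-0.001, -0.304, 0.953, -0.002]
contact_force: [-9.3, -6.9, 13.9]
grip_width: 0.0055
```

carry_out --moves '[{"tx": -0.2,"ty": 0,"tz": 0,"yaw": 0,"grip": -1},{"tx": -0.2,"ty": 0,"tz": 0,"yaw": 0,"grip": -1},{"tx": -0.2,"ty": 0,"tz": 0,"yaw": 0,"grip": -1}]'

```text
clock: 6.05
position: [0.4273, 0.1204, 0.0372]
tcp_rot: [-0.003, -0.303, 0.953, -0.002]
contact_force: [-19.6, -9.3, 20.4]
grip_width: 0.0058
```

carry_out --moves '[{"tx": -0.2,"ty": 0,"tz": 0,"yaw": 0,"grip": -1},{"tx": -0.2,"ty": 0,"tz": 0,"yaw": 0,"grip": -1},{"tx": -0.2,"ty": 0,"tz": 0,"yaw": 0,"grip": -1}]'

```text
clock: 6.35
position: [0.4273, 0.1204, 0.0371]
tcp_rot: [-0.006, -0.303, 0.953, -0.003]
contact_force: [-27.8, -12.1, 28.1]
grip_width: 0.0056
```

Firm contact: the TCP has stopped advancing and the force is rising. I relax, release, rise and look.

carry_out --moves '[{"tx": 0.4,"ty": 0,"tz": 0,"yaw": 0,"grip": -1},{"tx": 0.4,"ty": 0,"tz": 0,"yaw": 0,"grip": -0.3},{"tx": 0.4,"ty": 0,"tz": 0,"yaw": 0,"grip": -0.3},{"tx": 0.4,"ty": 0,"tz": 0,"yaw": 0,"grip": -0.3},{"tx": 0.4,"ty": 0,"tz": -2.5,"yaw": 0,"grip": -0.3},{"tx": 0.4,"ty": 0,"tz": -7,"yaw": 0,"grip": 0},{"tx": 1.5,"ty": 0,"tz": -12,"yaw": 0,"grip": 0.5},{"tx": 2.5,"ty": 0,"tz": -17,"yaw": 0,"grip": 1},{"tx": 2.5,"ty": 0,"tz": -22,"yaw": 0,"grip": 1},{"tx": 2.5,"ty": 0,"tz": -26,"yaw": 0,"grip": 1}]'

```text
clock: 7.35
position: [0.4107, 0.1099, 0.2982]
tcp_rot: [0.001, -0.304, 0.953, 0.0]
contact_force: [0.6, -0.0, 0.7]
grip_width: 0.0854
```

carry_out --moves '[{"tx": -2,"ty": 0,"tz": 0,"yaw": 0,"grip": 1},{"tx": -4,"ty": -1,"tz": 0,"yaw": 0,"grip": 1},{"tx": -6,"ty": -2,"tz": 0,"yaw": 0,"grip": 1},{"tx": -6,"ty": -2,"tz": 0,"yaw": 0,"grip": 1},{"tx": -6,"ty": -2,"tz": 0,"yaw": 0,"grip": 1}]'

```text
clock: 7.85
position: [0.4714, 0.1285, 0.2944]
tcp_rot: [-0.001, -0.304, 0.953, -0.0]
contact_force: [0.1, -0.1, -1.1]
grip_width: 0.0858
```

```bash
python3 - <<'E'
from m import *
s=env.read_state();print(s['position'],s['tcp_rot'],s['contact_force'],s['clock'],s['grip_width'])
c=snap('wrist','w4');snap('side','s4')
L=np.array([.5316,.2096]);x=np.array([.8145,.5802]);y=np.array([-.5802,.8145])
for P in [[*(L+.03*x),0],[*(L-.055*x),.065],[.5745,.332,.25]]:print(proj(c,P))
E
```

```text
[0.4714 0.1285 0.2944] [-0.0009 -0.3035  0.9528 -0.0003] [ 0.14   -0.0819 -1.0511] 7.85 0.0858496416194814
[[164.773  169.3405]]
[[220.5815 180.3386]]
[[ -7.894  333.6846]]
```

View pics/w4.png

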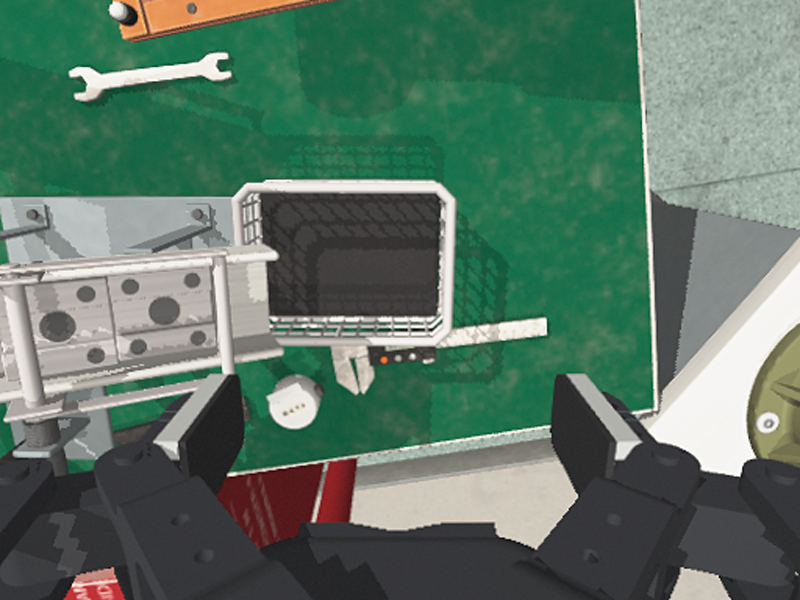

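The basket stands home in the picture (rim 233–455 × 181–345), and the caliper sits against its left wall with its end at (547,327). Now I check the numbers.

```bash
python3 - <<'E'
from m import *
c=load('w4');L=np.array([.5316,.2096]);x=np.array([.8145,.5802]);y=np.array([-.5802,.8145])
V=lambda u,v:((u+.5)*.64-.5,(v+.5)*.64-.5)
for n,p,z in [('rim TR',(440,181),.062),('rim TL',(250,183),.062),('rim R top',(455,200),.062),('rim R bot',(453,328),.062),('rim B left',(290,346),.062),('rim B right',(432,344),.062),('rim L top',(234,200),.062),('rim L',(233,240),.062),
 ('cal end bot',(547,333),.003),('cal end top',(547,319),.003),('jaw low',(357,394),.005),('plate corner R',(236,197),.008),('lip R? top wall',(276,252),.12),('lipL wall',(283,350),.12)]:
    q=onz(c,V(*p),z)[:2];d=q-L;print(n,q,(d@x).round(4),(d@y).round(4))
si=load('s4');w1=load('w1')
print('old cal end',[onz(w1,V(430,v),.003)[:2] for v in (370,392)], 'jaw low old',onz(w1,V(198,413),.005)[:2])
# crop of side view for trigger
I=si['pixels'][95:275,195:345];cv2.imwrite('pics/s4c.png',cv2.resize(I,None,fx=3.3,fy=3.3,interpolation=cv2.INTER_CUBIC)[:,:,::-1])
E
```

```text
rim TR [0.4721 0.0727] -0.1279 -0.077
rim TL [0.5875 0.1562] 0.0146 -0.076
rim R top [0.4545 0.0775] -0.1395 -0.0629
rim R bot [0.3944 0.1598] -0.1407 0.039
rim B left [0.4933 0.2489] -0.0084 0.0543
rim B right [0.4001 0.1806] -0.124 0.0527
rim L top [0.5909 0.174 ] 0.0277 -0.0634
rim L [0.5759 0.2007] 0.0309 -0.0329
cal end bot [0.3025 0.1257] -0.2353 0.0646
cal end top [0.3113 0.1152] -0.2342 0.0509
jaw low [0.4123 0.2783] -0.0573 0.1252
plate corner R [0.6017 0.1843] 0.0424 -0.0613
lip R? top wall [0.5389 0.1727] -0.0155 -0.0343
lipL wall [0.4983 0.2288] -0.016 0.035
old cal end [array([0.3146, 0.1136]), array([0.3013, 0.1267])] jaw low old [0.4198 0.2684]
```

View pics/s4c.png

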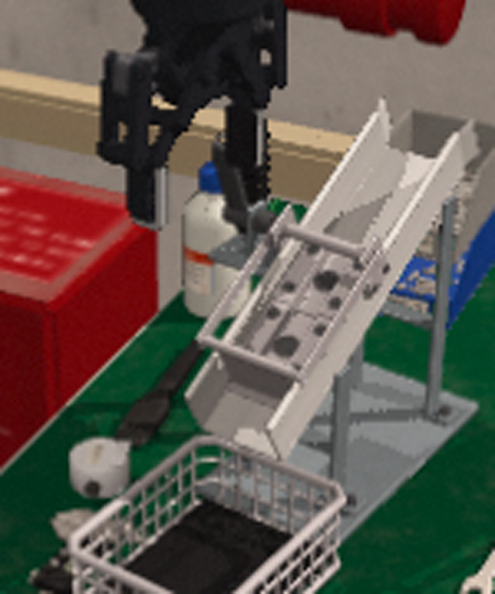

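The basket measures x −140..+30 mm, y −76..+54 mm in the chute frame, so it is square, touching the foot plate, and 11 mm right of centre. The lip walls at ±35 mm confirm the frame. The caliper jaw was nudged roughly 12 mm and its far end about 2 mm. In the side crop the trigger and grip stand at about (225–265, 110–230). I go above them.

carry_out --moves '[{"tx": -1,"ty": 1,"tz": -3.6,"yaw": 0,"grip": 1},{"tx": -5,"ty": 3,"tz": -4.5,"yaw": 0,"grip": 1},{"tx": -9,"ty": 5,"tz": -4.5,"yaw": 0,"grip": 1},{"tx": -13,"ty": 7,"tz": -4.5,"yaw": 0,"grip": 1},{"tx": -17,"ty": 9,"tz": -4.5,"yaw": 0,"grip": 1},{"tx": -20,"ty": 10.6,"tz": -4.5,"yaw": 0,"grip": 1},{"tx": -20,"ty": 10.6,"tz": -4.5,"yaw": 0,"grip": 1},{"tx": -20,"ty": 10.6,"tz": -4.5,"yaw": 0,"grip": 1}]'

```text
clock: 8.75
position: [0.5727, 0.3313, 0.3394]
tcp_rot: [-0.001, -0.304, 0.953, -0.0]
contact_force: [-0.2, 0.1, 1.4]
grip_width: 0.0854
```

```bash
python3 - <<'E'
from m import *
s=env.read_state();print(s['position'],s['tcp_rot'],s['clock'],s['qpos'])
c=snap('wrist','w5')
L=np.array([.5316,.2096]);x=np.array([.8145,.5802]);y=np.array([-.5802,.8145])
I=cv2.cvtColor(c['pixels'],cv2.COLOR_RGB2BGR);I=cv2.resize(I,(800,600),interpolation=cv2.INTER_CUBIC)
for a,z,w,t in [(.105-.024,.2646,.009,.004),(.121,.269,.011,.008)]:
    P=[[*(L+(a+i*t)*x+(.075+j*w)*y),z] for i,j in [(1,1),(1,-1),(-1,-1),(-1,1)]]
    cv2.polylines(I,[(proj(c,P)/.64).astype(np.int32)],True,(0,0,255),1,cv2.LINE_AA)
cv2.imwrite('pics/w5o.png',I)
E
```

```text
[0.5727 0.3313 0.3394] [-0.0006 -0.3042  0.9526 -0.0005] 8.75 [ 0.8261  0.2704  0.5781  0.0002 -1.8801 -0.2079]
```

View pics/w5o.png

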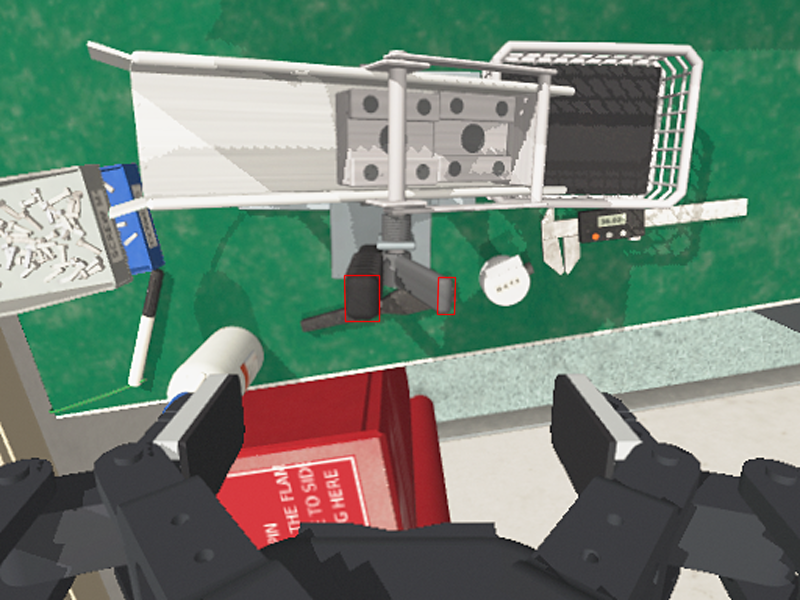

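The predicted trigger and grip outlines (red, at (446,296) and (362,298)) fall right on the real tops, so heights and places are confirmed. Next: descend astride both bars.

carry_out --moves '[{"tx": 0,"ty": 0,"tz": 3,"yaw": 0,"grip": 1},{"tx": 0,"ty": 0,"tz": 5.5,"yaw": 0,"grip": 1},{"tx": 0,"ty": 0,"tz": 7.5,"yaw": 0,"grip": 1},{"tx": 0,"ty": 0,"tz": 9.5,"yaw": 0,"grip": 1},{"tx": 0,"ty": 0,"tz": 11,"yaw": 0,"grip": 1},{"tx": 0,"ty": 0,"tz": 11,"yaw": 0,"grip": 1}]'

```text
clock: 9.4
position: [0.5719, 0.3292, 0.2296]
tcp_rot: [-0.001, -0.303, 0.953, -0.0]
contact_force: [-0.4, 0.1, -0.4]
grip_width: 0.0856
```

carry_out --moves '[{"tx": -0.6,"ty": 0,"tz": 0,"yaw": 0,"grip": 1},{"tx": -0.9,"ty": 0,"tz": 0,"yaw": 0,"grip": 0.6},{"tx": -1.1,"ty": 0,"tz": 0,"yaw": 0,"grip": 0.2},{"tx": -1.1,"ty": 0,"tz": 0,"yaw": 0,"grip": -0.2},{"tx": -1.1,"ty": 0,"tz": 0,"yaw": 0,"grip": -0.6},{"tx": -1.1,"ty": 0,"tz": 0,"yaw": 0,"grip": -1},{"tx": -1.1,"ty": 0,"tz": 0,"yaw": 0,"grip": -1},{"tx": -1.1,"ty": 0,"tz": 0,"yaw": 0,"grip": -1},{"tx": -1.1,"ty": 0,"tz": 0,"yaw": 0,"grip": -1},{"tx": -1.1,"ty": 0,"tz": 0,"yaw": 0,"grip": -1}]'

```text
clock: 10.4
position: [0.5822, 0.3361, 0.2332]
tcp_rot: [0.001, -0.303, 0.953, -0.0]
contact_force: [-3.6, -2.6, 6.2]
grip_width: 0.0267
```

```bash
python3 - <<'E'
from m import *
s=env.read_state();print(s['position'],s['tcp_rot'],s['contact_force'],s['clock'],s['grip_width'])
si=snap('side','s6');c=snap('wrist','w6')
I=cv2.resize(si['pixels'][95:330,195:345],None,fx=2.5,fy=2.5,interpolation=cv2.INTER_CUBIC);J=cv2.resize(c['pixels'][:300],None,fx=.8,fy=.8,interpolation=cv2.INTER_AREA)
o=np.zeros((587,800,3),np.uint8);o[:I.shape[0],:I.shape[1]]=I;o[:J.shape[0],380:380+J.shape[1]]=J[:,:420]
cv2.imwrite('pics/c6.png',o[:,:,::-1])
E
```

```text
[0.5822 0.3361 0.2332] [ 0.0009 -0.3034  0.9529 -0.0005] [-3.6321 -2.6279  6.1954] 10.4 0.02672850597781273Traceback (most recent call last):
  File "<stdin>", line 5, in <module>
ValueError: could not broadcast input array from shape (588,375,3) into shape (587,375,3)
```

Opening 27 mm (the rim read 2 mm low too), so it is fully squeezed. I hold, then look.

carry_out --moves '[{"tx": 0,"ty": 0,"tz": 0,"yaw": 0,"grip": -1},{"tx": 0,"ty": 0,"tz": 0,"yaw": 0,"grip": -1},{"tx": 0,"ty": 0,"tz": 0,"yaw": 0,"grip": -1},{"tx": 0,"ty": 0,"tz": 0,"yaw": 0,"grip": -1},{"tx": 0,"ty": 0,"tz": 0,"yaw": 0,"grip": -1},{"tx": 0,"ty": 0,"tz": 0,"yaw": 0,"grip": -1},{"tx": 0,"ty": 0,"tz": 0,"yaw": 0,"grip": -1},{"tx": 0,"ty": 0,"tz": 0,"yaw": 0,"grip": -1},{"tx": 0,"ty": 0,"tz": 0,"yaw": 0,"grip": -1},{"tx": 0,"ty": 0,"tz": 0,"yaw": 0,"grip": -1}]'

```text
clock: 11.5
position: [0.5822, 0.3361, 0.2333]
tcp_rot: [0.001, -0.303, 0.953, -0.0]
contact_force: [-2.8, -4.0, 7.0]
grip_width: 0.0265
```

```bash
python3 - <<'E'
from m import *
s=env.read_state();print(s['position'],s['contact_force'],s['clock'],s['grip_width'])
si=snap('side','s6');c=snap('wrist','w6')
I=cv2.resize(si['pixels'][95:330,195:345],(375,588),interpolation=cv2.INTER_CUBIC);J=cv2.resize(c['pixels'],(420,315),interpolation=cv2.INTER_AREA)
o=np.zeros((588,800,3),np.uint8);o[:,:375]=I;o[:315,380:]=J
cv2.imwrite('pics/c6.png',o[:,:,::-1])
E
```

```text
[0.5822 0.3361 0.2333] [-2.7692 -3.9677  6.9613] 11.5 0.02649737269114254
```

View pics/c6.png

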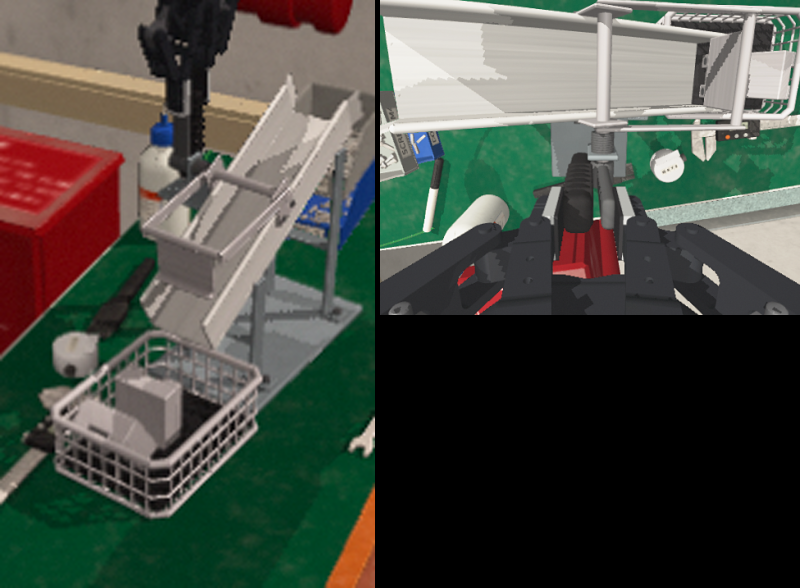

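Both blocks lie in the basket (95–180, 370–445), the channel is empty and the gate is up. Next: release, shift back and rise clear.

carry_out --moves '[{"tx": 0,"ty": 0,"tz": 0,"yaw": 0,"grip": -0.2},{"tx": 0.3,"ty": 0,"tz": 0,"yaw": 0,"grip": 0.3},{"tx": 0.6,"ty": 0,"tz": 0,"yaw": 0,"grip": 0.7},{"tx": 1,"ty": 0,"tz": 0,"yaw": 0,"grip": 1},{"tx": 1,"ty": 0,"tz": 0,"yaw": 0,"grip": 1},{"tx": 1,"ty": 0,"tz": 0,"yaw": 0,"grip": 1},{"tx": 1,"ty": 0,"tz": -2,"yaw": 0,"grip": 1},{"tx": 1,"ty": 0,"tz": -5,"yaw": 0,"grip": 1},{"tx": 1,"ty": 0,"tz": -9,"yaw": 0,"grip": 1},{"tx": 1,"ty": 0,"tz": -12,"yaw": 0,"grip": 1}]'

```text
clock: 12.6
position: [0.5741, 0.3311, 0.3533]
tcp_rot: [0.002, -0.304, 0.953, 0.0]
contact_force: [-0.1, -0.1, 1.3]
grip_width: 0.0857
```

carry_out --moves '[{"tx": 2,"ty": 0,"tz": 0,"yaw": 0,"grip": 1},{"tx": 6,"ty": 0,"tz": 0,"yaw": 0,"grip": 1},{"tx": 10,"ty": 0,"tz": 0,"yaw": 0,"grip": 1},{"tx": 12,"ty": 0,"tz": 0,"yaw": 0,"grip": 1},{"tx": 12,"ty": 0,"tz": 0,"yaw": 0,"grip": 1},{"tx": 12,"ty": 0,"tz": 0,"yaw": 0,"grip": 1}]'

```text
clock: 13.2
position: [0.476, 0.2619, 0.351]
tcp_rot: [0.001, -0.304, 0.953, 0.001]
contact_force: [0.3, 0.2, 0.4]
grip_width: 0.0851
```

```bash
python3 - <<'E'
from m import *
s=env.read_state();print(s['position'],s['contact_force'],s['clock'])
si=snap('side','s7');c=snap('wrist','w7')
L=np.array([.5316,.2096]);x=np.array([.8145,.5802]);y=np.array([-.5802,.8145])
I=cv2.cvtColor(c['pixels'],cv2.COLOR_RGB2BGR);I=cv2.resize(I,(420,315),interpolation=cv2.INTER_AREA)
B=cv2.resize(np.ascontiguousarray(si['pixels'][95:330,195:345]),(375,588),interpolation=cv2.INTER_CUBIC)[:,:,::-1].copy()
P=[[*(L+(-.055+a*.085)*x+(-.0115+b*.065)*y),.062] for a,b in [(1,1),(1,-1),(-1,-1),(-1,1)]]
cv2.polylines(I,[(proj(c,P)*420/512).astype(np.int32)],True,(0,0,255),1,cv2.LINE_AA)
cv2.polylines(B,[((proj(si,P)-[195,95])*2.5).astype(np.int32)],True,(0,0,255),1,cv2.LINE_AA)
o=np.zeros((588,800,3),np.uint8);o[:,:375]=B;o[:315,380:]=I
cv2.imwrite('pics/c7.png',o)
E
```

```text
[0.476  0.2619 0.351 ] [0.2759 0.1795 0.3513] 13.2
```

View pics/c7.png

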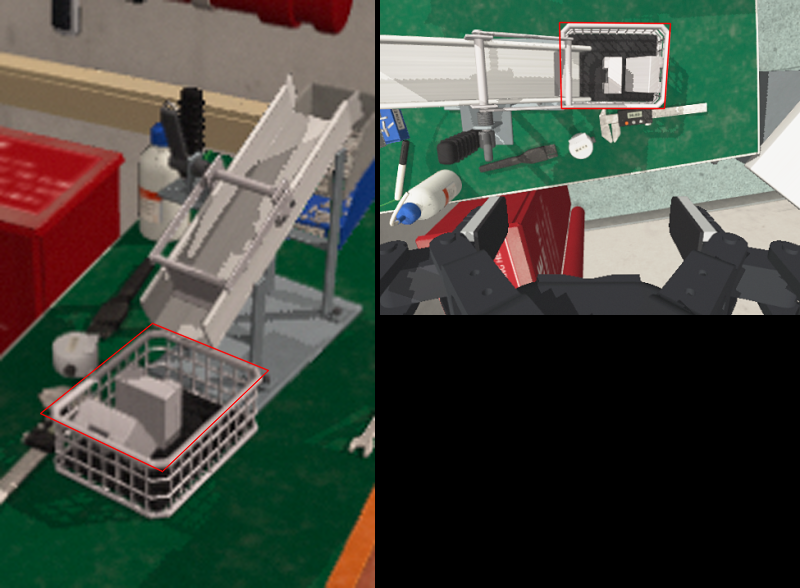

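The gate is shut, the trigger leans back to rest, both blocks are in the basket, and the basket matches its measured home outline. I hand in.

```bash
python3 -c "
from rig import env
print(env.hand_in())"
```

```text
the job is handed in; nothing more can be done
None
```

The job is done and handed in at about 13.3 s, but two things are off: the basket stands 11–12 mm right of the chute's middle, and the caliper was nudged.

**What I did:** I pinched the basket by its near end rim and led it home until the foot plate stopped it, with about 30 N at the wrist. I then squeezed the trigger to the grip (opening 27 mm) and held it for over a second until both blocks were down. After that I let it go and backed the arm clear.

**Last checks:**
- **Blocks and gate:** the final pictures show both blocks in the basket, one of them standing on end. The channel is empty, the gate is shut and nothing touches the robot.
- **Basket:** measured before the release, it is square to the chute with its end against the foot plate. The last pictures, checked by eye against that outline, show no shift from the falling blocks.
- **Caliper (not as asked):** its jaw reached about 20 mm into the basket's home place. I kept the basket to the right to limit contact, but its wall still pushed the jaw about 12 mm. The caliper's far end moved about 2 mm.
- **Other bystanders:** I did not touch the tally counter or the wash bottle, and both look unmoved.

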